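# Butt two eight-sided blanks end to end in a V-cradle

### The arm

A 7-joint arm with a two-finger parallel gripper is mounted at the origin on the work surface. World frame = base frame: x ahead of the robot, y to its left, z up, the work surface at z = 0. Lengths are in m, angles in rad, forces in N, time in s.
With the tool pointing down it reaches from about 0.4 to 0.9 m from the base axis. Payload 5.6 kg.
Tool frame: the origin (TCP) lies between the finger pads; the fingertips stand 11 mm ahead of it and the grasp point (between the pads) lies 8 mm behind it; y points along the fingers, z is the direction in which the jaws open and shut, and the axes are right-handed (so a half turn about y gives the same grasp; the last joint's range is limited). The gripper opens to 92 mm and grips with 3 to 60 N. Pads are 20 mm wide; open, the fingers measure 128 mm over their backs; the gripper's body (75 mm by 189 mm) begins 69 mm behind the grasp point.
Start: joints at [-1.312, 0.468, -0.012, 1.603, 0.006, 1.071, -0.056], TCP at [0.193, 0.621, 0.226] pointing down, gripper open.
Joint ranges: [-2.53, 2.53], [-0.31, 2.02], [-1.57, 1.55], [0.28, 2.44], [-1.29, 4.43], [0.15, 1.84], [-2.92, 2.92]. Speed limits (rad/s): [2.57, 2.57, 3.14, 3.14, 3.14, 3.14, 3.14].

### API

Orientations are given as a unit quaternion [w, x, y, z].
In Python, from rig import ctrl, viewer, trace, spot_point gives the robot as it stands. The module is installed in compiled form; this text tells all that it offers.
- The arm moves only by the tool move_arm, never from a script. Its arguments are lists of equal length, an entry for each row: "linear": the shift along the tool's x, y, z in m, a list of three; "delta_rot": the turn, a rotation vector about the tool's x, y, z in rad, a list of three; "grip": the opening, from 0 (shut) to 1 (fully open). A call has 1 to 20 rows; each row is the pose to reach, as a shift and turn from the pose commanded when the call began, along the tool's axes at that moment; what a row does not reach only later rows make up. A row lasts 1/10 s, in which the tool goes at most 50 mm and 8.59 degrees, less where a joint would pass 70% of its speed; a pose out of reach is approached as far as the arm can. A call with a gripper value outside its range is refused whole. The fingers move at their own pace and stop on an object; "force" is the grip in N (left out, the last holds). Time passes only in rows, so rows that repeat a pose let the fingers close. It gives the time, the measured TCP pose, the force and the opening at its end, in the units of the state.
- ctrl.get_state(): the state, without advancing time (a new reading comes with each control period).
- viewer.grab_frame(name): name is "scene" or "side" or "wrist"; returns the picture (384x512x3 uint8, red, green, blue); there is no depth.
- viewer.camera_model(name): a dict with "vfov" (degrees; the focal length in pixels is half the picture's height over the tangent of half this angle, whatever the lens; pixels are square), "cx", "cy" (the principal point, pixels), "distortion" ([k1, k2, p1, p2, k3] as OpenCV has them; the pictures are not rectified), "R" (3x3) and "t" (3): a world point X has camera coordinates R X + t. Camera axes: x right, y down, z forward; pixel columns grow to the right and rows downward; lengths in m; the calibration is good to about 2 mm. A picture is of the moment at which its call begins: read the wrist's pose just before it. camera_model takes no time and is no camera call; for the wrist camera it gives the pose at the moment of the call.
- ctrl.finish_job(): hands the job in, once; it reports no verdict.
Trained networks look in the newest picture that a camera, given by its name, has taken for a name from the list of things; names that differ only in an ending like _2 or _b are one class to them, and where a whole thing is asked for, a point or a joint stands for the part that bears it (a point fixed in the world has none). Each returns a list of dicts, best first, with "p" (0 to 1); they miss things now and then, are a little off and sometimes report something else, mostly with a low value. They report only what shows in the picture. A call takes as long as a camera call. They do not tell look-alikes from the thing itself.
- trace(name, camera): "mask" (384x512 bool, what is visible of it) and "uv" ([column, row] in pixels, amid what is visible of it).
- spot_point(name, camera): "uv" ([column, row] in pixels: a listed point, or the origin of a listed thing).
The state is a dict: "time_s": time; "joints": joint angles; "joint_vel": joint speeds; "joint_efforts": joint torques, N m; "eef_pos": TCP position; "tcp_rot": TCP orientation; "force": force on the tool from outside, world axes, zero at the start; "wrist_torque": the same for the moment, N m; "width": finger opening in m.
Only numpy, scipy, OpenCV 4.12 (cv2) and the standard library are available. Lean on these libraries where they do the work, as an engineer would, in place of code of your own. Each camera call takes 0.05 s, during which the arm holds its last target.

### The job

Pick up the longer eight-sided wooden blank from the bench and gently lay it (do not drop it) lengthwise in the V-shaped gluing cradle, on the open-end side of the shorter blank that already lies there. Then push the row along the cradle towards its end stop until both gaps are closed: the short blank tight against the stop, and the long one tight against the short one. Leave the square offcut, the sanding block and the glue bottles where they are.

Things in the scene. Friction and masses are not known exactly. Their poses are not given: they have to be found in the camera images.
- loose_center (a point): Centre (half-way along and up) of the long blank: a straight eight-sided brown wooden bar, 140 mm long, 56 mm across flats, about 0.24 kg. y runs along its length, z is up as it lies on a flat on the bench (centre 28 mm up). The two side flats, square to its x axis, then stand upright, 23 mm high: grip these. A square offcut of like wood near it is not wanted.
- neighbour_center (a point): Centre of the neighbour: an eight-sided bar of the same wood and section (56 mm across flats) but only 110 mm long, about 0.19 kg, already lying loose in the cradle some way (15 to 60 mm) short of the stop. Its y axis runs along its length.
- stop (a point): Point on the fold (bottom line) of the fixed V-cradle, at the face of its end stop, 32 mm above the bench. y runs level along the fold, out of the trough into the stop; z is up. The stop is a plywood block 20 mm thick, 100 mm wide, standing to 82 mm above the bench. A blank settled in the cradle has its axis 39.6 mm above the fold, one flat on top, and its side flats upright and free above the boards.
- open_end (a point): Point on the same fold at the cradle's open end (no stop), 370 mm from the stop face; same axes. The trough is two pale boards, 10 mm thick and 32 mm wide, sloping at 45 degrees either side; their top edges stand 22.6 mm above the fold and 22.6 mm to either side (outer corners 29.7 mm out). Base board 110 mm wide, 12 mm thick. Wood on wood, friction about 0.6.
- offcut: Bystander: square wooden offcut 50 x 100 x 50 mm, lying loose near the long blank. Origin at the centre of its underside, y along its length.
- glue_a: Bystander: orange glue bottle standing upright, 72 mm across, 210 mm high; origin at the centre of its underside.
- glue_b: Bystander: a second, like orange glue bottle, standing upright; origin at the centre of its underside.
- sander: Bystander: sanding block 70 x 120 x 42 mm, lying flat near the open end of the cradle, on the robot side; origin at the centre of its underside.
Mind the look-alikes: they are no part of the job. What is shaped like the part that bears loose_center but blue is not meant.

How it is judged:
At the end, for the whole second after the job is handed in: Both blanks lie settled along the fold (axis within 4 mm of the fold's upright plane, within 4 mm of the settled height, within 2 degrees of its direction), the short one within 2.5 mm of the stop, the long one on its open-end side with its end within 2.5 mm of the short one's, both at rest (x of loose_center in the frame of stop between -0.004 and 0.004 m and z of loose_center in the frame of stop between 0.0356 and 0.0436 m and angle between the y axis of each of loose_center, neighbour_center and the y axis of stop, either way round below 0.035 rad and x of neighbour_center in the frame of stop between -0.004 and 0.004 m and z of neighbour_center in the frame of stop between 0.0356 and 0.0436 m and y of neighbour_center in the frame of stop between -0.0575 and -0.05 m and distance between loose_center and neighbour_center below 0.1275 m and y of loose_center in the frame of stop below -0.175 m and linear speed of each of loose, neighbour below 0.01 m/s); the robot touches nothing.
It fails at once if The offcut, a glue bottle or the sanding block is pushed more than 30 mm from its place (distance of any of offcut, glue_a, glue_b, sander from where it was at the start of the episode above 0.03 m).
It fails at once if A glue bottle is knocked over (angle between any of glue_a, glue_b's own z axis and vertical above 0.5 rad).
It fails at once if The long blank is dropped (it falls freely, out of the gripper, at over 0.6 m/s, that is from about 20 mm or more) (linear speed of loose above 0.6 m/s and contact force between loose and the fingers below 0.1 N).
It also fails if it takes over 48 s, if anything falls off the work surface, if the arm or the gripper's body presses on something with over 40 N, if the wrist force passes 120 N, or if a joint passes its speed limit or range.

## Working session

There is one attempt and no reset: what is moved stays moved. The work goes in short steps, Python scripts to look and compute and a tool call to move; the robot and the scene stay as the last step left them, time stands still between calls to the robot, and variables do not carry over. Pictures are saved under pics/ and viewed, and the job is handed in when it is done.

Besides the shell and the picture viewer there is one more tool, called after "Call:" as name(argument=value, ...) on one line, values as JSON. move_arm: Moves the arm, as the interface text tells. Its arguments: {"type":"object","properties":{"linear":{"type":"array"},"delta_rot":{"type":"array"},"grip":{"type":"array"},"force":{"type":"number"}},"required":["linear","delta_rot","grip"]}

```bash
mkdir -p pics; python3 - <<'E'
from rig import ctrl, viewer
import cv2,numpy as np
s=ctrl.get_state()
print({k:np.round(v,4).tolist() for k,v in s.items()})
for n in ["scene","side","wrist"]:
    im=viewer.grab_frame(n); cv2.imwrite(f"pics/{n}0.png",im[:,:,::-1])
    m=viewer.camera_model(n); print(n,m)
E
```

```text
{'time_s': 0.0, 'joints': [-1.312, 0.4684, -0.0116, 1.6036, 0.006, 1.0714, -0.0563], 'joint_vel': [-0.0014, -0.0013, -0.0017, 0.0012, 0.0005, -0.0013, -0.0007], 'joint_efforts': [0.0001, -52.0572, -0.0124, -24.375, -0.0565, 0.0173, 0.0002], 'eef_pos': [0.1931, 0.6201, 0.2246], 'tcp_rot': [-0.6984, 0.6997, -0.1064, 0.1063], 'force': [-0.5304, 0.5588, -0.0351], 'wrist_torque': [-0.0286, 0.0148, 0.01], 'width': 0.0921}
scene {'vfov': 48.578402828505915, 'cx': 256.31876936982263, 'cy': 184.52621503551813, 'distortion': array([0.04578736, 0.        , 0.        , 0.        , 0.        ]), 'R': array([[-0.321249  ,  0.94670404, -0.02346369],
       [ 0.56163125,  0.17051437, -0.80962657],
       [-0.76247585, -0.27326967, -0.58647615]]), 't': array([ 0.14428853, -0.23733565,  2.05141449])}
side {'vfov': 47.268642142323344, 'cx': 254.591978260287, 'cy': 190.60990249999116, 'distortion': array([0.03751944, 0.        , 0.        , 0.        , 0.        ]), 'R': array([[ 0.90272615, -0.42991035,  0.01620485],
       [-0.31370869, -0.68356704, -0.65903183],
       [ 0.2944017 ,  0.58984167, -0.75194045]]), 't': array([-0.46752321,  0.20852759,  1.54668785])}
wrist {'vfov': 61.49675487327931, 'cx': 254.83084179311683, 'cy': 197.0245201963695, 'distortion': array([-0.07536667,  0.        ,  0.        ,  0.        ,  0.        ]), 'R': array([[ 2.97408811e-01,  9.54750202e-01, -2.26735693e-04],
       [ 9.13276762e-01, -2.84420406e-01,  2.91600049e-01],
       [ 2.78340717e-01, -8.69314963e-02, -9.56540308e-01]]), 't': array([-0.65004267, -0.03261677,  0.3921696 ])}
```

View pics/scene0.png

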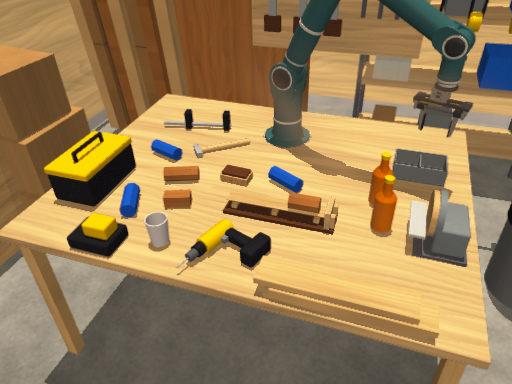

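View pics/side0.png

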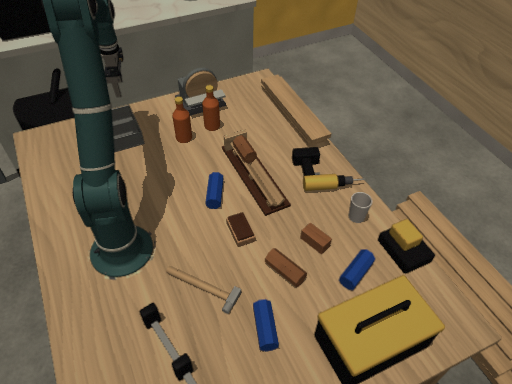

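View pics/wrist0.png

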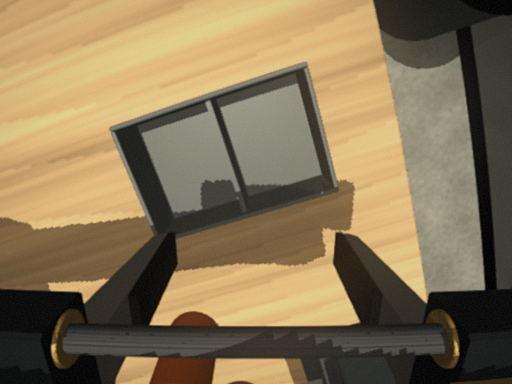

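```bash
cat > h.py <<'E'
from rig import ctrl, viewer, trace, spot_point
import cv2,numpy as np
def cam(n):
    m=viewer.camera_model(n); f=192/np.tan(np.radians(m["vfov"]/2))
    K=np.array([[f,0,m["cx"]],[0,f,m["cy"]],[0,0,1]]); return K,m["distortion"],m["R"],m["t"]
def plane(c,uv,z):
    K,D,R,t=c; p=cv2.undistortPoints(np.array(uv,float).reshape(-1,1,2),K,D).reshape(-1,2)
    d=np.c_[p,np.ones(len(p))]@R; o=-R.T@t
    return o+d*((z-o[2])/d[:,2])[:,None]
def tri(cs,uvs):
    A=[];b=[]
    for c,uv in zip(cs,uvs):
        K,D,R,t=c;p=cv2.undistortPoints(np.array(uv,float).reshape(-1,1,2),K,D).reshape(2)
        for i in (0,1):
            A.append(R[i]-p[i]*R[2]);b.append(p[i]*t[2]-t[i])
    return np.linalg.lstsq(np.array(A),np.array(b),rcond=None)[0]
def proj(c,X):
    K,D,R,t=c; return cv2.projectPoints(np.array(X,float).reshape(-1,1,3),cv2.Rodrigues(R)[0],t,K,D)[0].reshape(-1,2)
E
python3 - <<'E'
from h import *
zs=dict(loose_center=.028,neighbour_center=.0716,stop=.032,open_end=.032,offcut=0,glue_a=0,sander=0)
for n in ["scene","side"]:
    c=cam(n)
    for k,z in zs.items():
        for r in spot_point(k,n)[:5]:
            print(n,k,np.round(r["uv"],1),round(r["p"],2),np.round(plane(c,[r["uv"]],z)[0],4))
E
```

```text
scene loose_center [165.9 149.6] 0.94 [ 0.3264 -0.4697  0.028 ]
scene loose_center [284.3 179.2] 0.85 [0.3944 0.1006 0.028 ]
scene loose_center [131.2 200.1] 0.83 [ 0.6947 -0.417   0.028 ]
scene loose_center [176.3 174.3] 0.81 [ 0.4893 -0.3334  0.028 ]
scene loose_center [176.5 207.6] 0.29 [ 0.685 -0.231  0.028]
scene neighbour_center [304.8 203.4] 0.7 [0.5761 0.2263 0.0716]
scene stop [328.5 214.2] 0.93 [0.5626 0.311  0.032 ]
scene open_end [224.7 194.5] 0.73 [ 0.5634 -0.0881  0.032 ]
scene offcut [177.3 205.3] 0.93 [ 0.6414 -0.2544  0.    ]
scene glue_a [380.6 225.3] 0.94 [0.5302 0.4922 0.    ]
scene glue_a [379.5 199.9] 0.58 [0.3831 0.4741 0.    ]
scene sander [236.7 177.3] 0.74 [ 0.4002 -0.103   0.    ]
side loose_center [287.9 267.4] 0.91 [ 0.4874 -0.3236  0.028 ]
side loose_center [358.2 266.9] 0.78 [ 0.7038 -0.4213  0.028 ]
side loose_center [210.3 187.7] 0.77 [0.383  0.1189 0.028 ]
side loose_center [260.9 320.7] 0.62 [ 0.3224 -0.4546  0.028 ]
side neighbour_center [243.8 148.9] 0.56 [0.5735 0.222  0.0716]
side stop [236.7 145.1] 0.65 [0.5731 0.294  0.032 ]
side open_end [278.4 204.3] 0.96 [ 0.5838 -0.0692  0.032 ]
side offcut [312.3 240. ] 0.66 [ 0.6318 -0.246   0.    ]
side offcut [238.3 140.5] 0.55 [0.6051 0.3498 0.    ]
side glue_a [185.3 135.4] 0.82 [0.405  0.4771 0.    ]
side glue_a [211.  127.8] 0.75 [0.5274 0.478  0.    ]
side sander [239.8 231.8] 0.77 [ 0.4088 -0.1031  0.    ]
side sander [313.8 239.7] 0.24 [ 0.6374 -0.2472  0.    ]
```

```bash
python3 - <<'E'
import cv2,numpy as np
a=cv2.imread('pics/scene0.png')[130:260,110:360]; b=cv2.imread('pics/side0.png')[120:300,190:350]
cv2.imwrite('pics/ca.png',cv2.resize(a,None,fx=3.2,fy=3.2,interpolation=cv2.INTER_CUBIC)[:600])
cv2.imwrite('pics/cb.png',cv2.resize(b,None,fx=3.3,fy=3.3,interpolation=cv2.INTER_CUBIC))
E
```

```text
(no output)
```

View pics/ca.png

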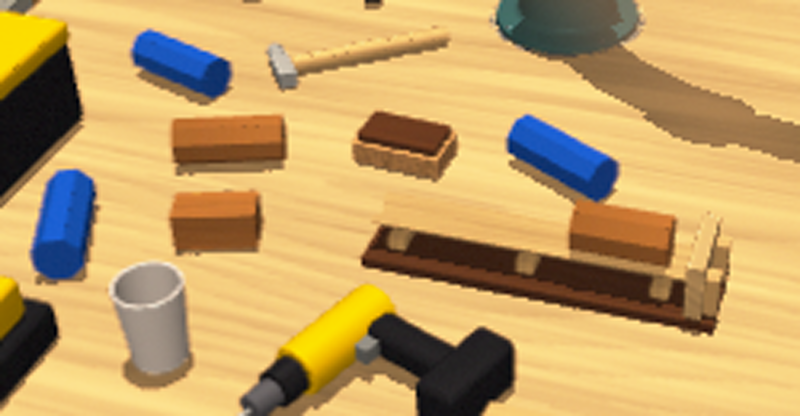

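View pics/cb.png

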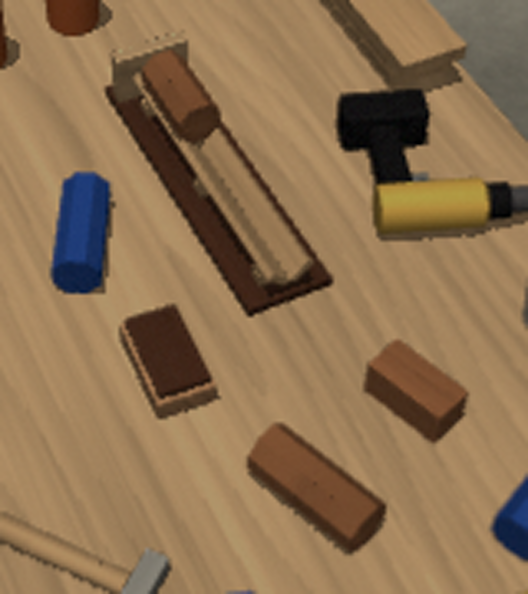

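```bash
cat >> h.py <<'E'
def octo(x,y,z,yaw,L,W=.056):
    r=W/2/np.cos(np.pi/8); a=np.pi/8+np.arange(8)*np.pi/4
    P=np.array([[r*np.cos(q),s*L/2,r*np.sin(q)] for s in(-1,1) for q in a])
    C,S=np.cos(yaw),np.sin(yaw)
    return P@np.array([[C,-S,0],[S,C,0],[0,0,1]]).T+[x,y,z]
def hullmask(c,X,up=4):
    p=proj(c,X); h=cv2.convexHull((p*16).astype(np.int32)); m=np.zeros((384,512),np.uint8)
    cv2.fillPoly(m,[h],255,lineType=cv2.LINE_AA,shift=4); return m/255.
E
python3 - <<'E'
from h import *
from scipy.optimize import minimize
cs={n:cam(n) for n in("scene","side")}
def getmask(k,n,near):
    best=[r for r in trace(k,n) if np.hypot(*(np.array(r["uv"])-near))<15]
    return best[0]["mask"].astype(float) if best else None
def fit(k,near,x0,z,L,name):
    ms={n:getmask(k,n,near[n]) for n in cs}
    print(name,{n:(None if m is None else int(m.sum())) for n,m in ms.items()})
    for sel in (["scene"],["side"],["scene","side"]):
        if any(ms[n] is None for n in sel): continue
        f=lambda q:sum(np.abs(cv2.GaussianBlur(hullmask(cs[n],octo(q[0],q[1],z,q[2],L))-ms[n],(0,0),1)).sum()/ms[n].sum() for n in sel)
        best=None
        for y0 in np.radians([x0[2]-15,x0[2],x0[2]+15]):
            r=minimize(f,[x0[0],x0[1],y0],method="Nelder-Mead",options=dict(initial_simplex=[[x0[0],x0[1],y0],[x0[0]+.01,x0[1],y0],[x0[0],x0[1]+.01,y0],[x0[0],x0[1],y0+.1]],xatol=1e-4,fatol=1e-4))
            if best is None or r.fun<best.fun: best=r
        print(sel,np.round(best.x[:2],4),round(np.degrees(best.x[2]),2),round(best.fun,3))
fit("loose_center",dict(scene=(180,174),side=(287,267)),(.488,-.328,-20),.028,.14,"loose")
fit("neighbour_center",dict(scene=(305,203),side=(244,149)),(.575,.224,0),.0716,.11,"nb")
for k,z in (("stop",0),("open_end",0)):
    a=spot_point(k,"scene")[0]["uv"];b=spot_point(k,"side")[0]["uv"];print(k,tri([cs["scene"],cs["side"]],[a,b]))
E
```

```text
loose {'scene': 503, 'side': 797}
['scene'] [ 0.4732 -0.3175] 23.55 0.127
['side'] [ 0.4801 -0.3177] 20.62 0.073
['scene', 'side'] [ 0.479  -0.3176] 20.64 0.218
nb {'scene': 538, 'side': 394}
['scene'] [0.5717 0.2228] 2.92 0.097
['side'] [0.5772 0.2209] -4.5 0.12
['scene', 'side'] [0.5749 0.2222] 0.23 0.26
stop [0.57099294 0.30545597 0.03094841]
open_end [ 0.57849209 -0.07984684  0.04549424]
```

```bash
cat >> h.py <<'E'
from scipy.spatial.transform import Rotation as Rn
def tool():
    s=ctrl.get_state(); w,x,y,z=s["tcp_rot"]; return np.array(s["eef_pos"]),Rn.from_quat([x,y,z,w])
def need(pt,zdir_deg):
    """shift & rotvec to reach TCP pt, tool pointing straight down, jaw axis at world angle zdir"""
    p,R=tool(); a=np.radians(zdir_deg); best=None
    for q in (a,a+np.pi):
        z=np.array([np.cos(q),np.sin(q),0]);y=np.array([0,0,-1.]);x=np.cross(y,z)
        T=Rn.from_matrix(np.c_[x,y,z]); rv=(R.inv()*T).as_rotvec()
        if best is None or np.linalg.norm(rv)<np.linalg.norm(best[1]): best=(R.inv().apply(np.array(pt)-p),rv)
    print("linear",np.round(best[0],4).tolist(),"rot",np.round(best[1],4).tolist(),"deg",np.round(np.degrees(np.linalg.norm(best[1])),1)); return best
E
python3 - <<'E'
from h import *
p,R=tool(); print(np.round(R.as_matrix(),3)); K,D,Rc,t=cam("wrist"); print("cam in tool",R.inv().apply(-Rc.T@t-p), "fwd in tool",R.inv().apply(Rc[2]))
print(K[0,0])
for pt in ([.479,-.318,.25],): need(pt,20.6)
E
```

```text
[[ 0.955  0.     0.297]
 [-0.297 -0.     0.955]
 [ 0.    -1.    -0.   ]]
cam in tool [-0.08307589 -0.15964595  0.00035273] fwd in tool [0.29147645 0.95657743 0.001044  ]
322.74378500930203
linear [0.5519, -0.0244, -0.8112] rot [-0.0, 0.9094, 0.0001] deg 52.1
```

```bash
python3 - <<'E'
from h import *
need([.52,.1,.35],90)
E
```

```text
linear [0.4668, -0.1244, -0.3999] rot [0.0, -0.3018, 0.0001] deg 17.3
```

Call:
move_arm(linear=[[0,-0.05,0],[0.03,-0.1,0],[0.467,-0.124,-0.4],[0.467,-0.124,-0.4],[0.467,-0.124,-0.4],[0.467,-0.124,-0.4],[0.467,-0.124,-0.4],[0.467,-0.124,-0.4],[0.467,-0.124,-0.4],[0.467,-0.124,-0.4],[0.467,-0.124,-0.4],[0.467,-0.124,-0.4],[0.467,-0.124,-0.4],[0.467,-0.124,-0.4],[0.467,-0.124,-0.4],[0.467,-0.124,-0.4],[0.467,-0.124,-0.4],[0.467,-0.124,-0.4]], delta_rot=[[0,0,0],[0,0,0],[0,-0.302,0],[0,-0.302,0],[0,-0.302,0],[0,-0.302,0],[0,-0.302,0],[0,-0.302,0],[0,-0.302,0],[0,-0.302,0],[0,-0.302,0],[0,-0.302,0],[0,-0.302,0],[0,-0.302,0],[0,-0.302,0],[0,-0.302,0],[0,-0.302,0],[0,-0.302,0]], grip=[1,1,1,1,1,1,1,1,1,1,1,1,1,1,1,1,1,1])

```text
time_s: 3.05
eef_pos: [0.5195, 0.1016, 0.3495]
tcp_rot: [0.707, -0.707, -0.001, 0.001]
force: [-0.1, -0.6, 0.7]
width: 0.0919
```

```bash
python3 - <<'E'
from h import *
im=viewer.grab_frame("wrist"); cv2.imwrite("pics/w1.png",im[:,:,::-1]); c=cam("wrist"); np.savez("w1.npz",im=im,K=c[0],D=c[1],R=c[2],t=c[3])
zs=dict(neighbour_center=.0716,stop=.032,open_end=.032,sander=0)
for k,z in zs.items():
    for r in spot_point(k,"wrist")[:2]: print(k,np.round(r["uv"],1),round(r["p"],2),plane(c,[r["uv"]],z).round(4))
print(tool()[0],ctrl.get_state()["time_s"])
E
```

```text
neighbour_center [337.5 195.1] 0.89 [[0.567  0.2202 0.0716]]
stop [382.  190.9] 0.89 [[0.5717 0.3006 0.032 ]]
open_end [145.4 194.8] 0.56 [[ 0.579  -0.0676  0.032 ]]
sander [118.2  82. ] 0.6 [[ 0.4096 -0.1055  0.    ]]
[0.51999127 0.10048409 0.34961724] 3.3
```

View pics/w1.png

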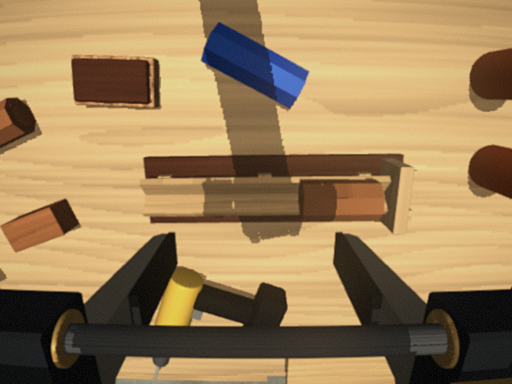

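```bash
python3 - <<'E'
import cv2
a=cv2.imread('pics/w1.png')[145:245,130:420]
cv2.imwrite('pics/cw1.png',cv2.resize(a,None,fx=2.75,fy=2.75,interpolation=cv2.INTER_CUBIC))
E
```

```text
(no output)
```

View pics/cw1.png

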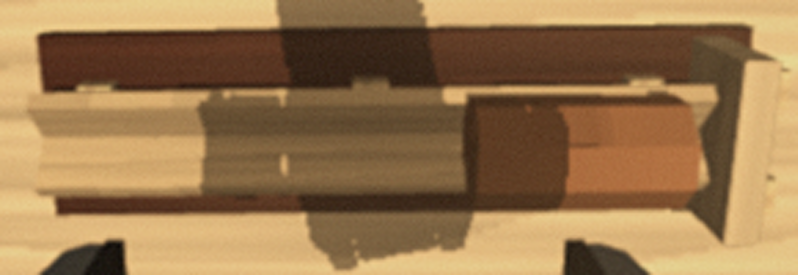

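```bash
python3 - <<'E'
from h import *
d=np.load("w1.npz"); c=(d["K"],d["D"],d["R"],d["t"])
w=lambda pts,z:plane(c,[(x/2.75+130-.5*0,y/2.75+145) for x,y in pts],z)
print("upper outer",w([(30,95),(718,85)],.0475).round(4))
print("lower outer",w([(40,195),(460,191)],.0475).round(4))
print("base up",w([(38,35),(752,27)],.012).round(4)," low",w([(58,213),(300,213)],0.012).round(4))
print("fold end",w([(42,143)],.032).round(4))
print("stop top face edge",w([(750,60),(725,243)],.082).round(4), "far edge",w([(777,60),(755,243)],.082).round(4))
print("nb edges at z=.0716+.028-> top flat; left end widest",w([(467,150)],.0716),w([(698,150)],.0716), w([(530,205),(660,206)],.06),w([(530,97),(660,97)],.083))
E
```

```text
upper outer [[ 0.5507 -0.0666  0.0475]
 [ 0.5441  0.3053  0.0475]]
lower outer [[ 0.6082 -0.0667  0.0475]
 [ 0.6051  0.1673  0.0475]]
base up [[ 0.5243 -0.0715  0.012 ]
 [ 0.5181  0.3369  0.012 ]]  low [[ 0.6329 -0.0698  0.012 ]
 [ 0.6322  0.0768  0.012 ]]
fold end [[ 0.5825 -0.0681  0.032 ]]
stop top face edge [[0.5232 0.3049 0.082 ]
 [0.6218 0.305  0.082 ]] far edge [[0.5231 0.3188 0.082 ]
 [0.6219 0.3214 0.082 ]]
nb edges at z=.0716+.028-> top flat; left end widest [[0.57369981 0.16659864 0.0716    ]] [[0.57345623 0.28825773 0.0716    ]] [[0.60854565 0.2040465  0.06      ]
 [0.6092035  0.27586979 0.06      ]] [[0.54251371 0.19509311 0.083     ]
 [0.54220078 0.26062771 0.083     ]]
```

```bash
python3 - <<'E'
from h import *
need([.469,-.29,.25],20.6)
E
```

```text
linear [-0.0515, 0.0996, -0.3904] rot [-0.0001, 1.2126, -0.0] deg 69.5
```

Call:
move_arm(linear=[[-0.0515,0.1,-0.39],[-0.0515,0.1,-0.39],[-0.0515,0.1,-0.39],[-0.0515,0.1,-0.39],[-0.0515,0.1,-0.39],[-0.0515,0.1,-0.39],[-0.0515,0.1,-0.39],[-0.0515,0.1,-0.39],[-0.0515,0.1,-0.39],[-0.0515,0.1,-0.39],[-0.0515,0.1,-0.39],[-0.0515,0.1,-0.39],[-0.0515,0.1,-0.39]], delta_rot=[[0,1.213,0],[0,1.213,0],[0,1.213,0],[0,1.213,0],[0,1.213,0],[0,1.213,0],[0,1.213,0],[0,1.213,0],[0,1.213,0],[0,1.213,0],[0,1.213,0],[0,1.213,0],[0,1.213,0]], grip=[1,1,1,1,1,1,1,1,1,1,1,1,1])

```text
time_s: 4.6
eef_pos: [0.4696, -0.2886, 0.2499]
tcp_rot: [0.582, -0.581, 0.402, -0.402]
force: [0.8, -0.1, 0.2]
width: 0.0919
```

```bash
python3 - <<'E'
from h import *
from scipy.optimize import minimize
im=viewer.grab_frame("wrist"); c=cam("wrist"); print(tool()[0],ctrl.get_state()["time_s"])
r=trace("loose_center","wrist"); print([(np.round(q["uv"]),q["p"],q["mask"].sum()) for q in r])
m=r[0]["mask"].astype(float)
f=lambda q:np.abs(cv2.GaussianBlur(hullmask(c,octo(q[0],q[1],.028,q[2],.14))-m,(0,0),1)).sum()/m.sum()
x0=[.479,-.318,.36]
s=minimize(f,x0,method="Nelder-Mead",options=dict(initial_simplex=[x0,[.489,-.318,.36],[.479,-.308,.36],[.479,-.318,.42]],xatol=1e-5,fatol=1e-5))
print(s.x[:2],np.degrees(s.x[2]),s.fun)
o=im[:,:,::-1].copy()
h=cv2.convexHull(proj(c,octo(s.x[0],s.x[1],.028,s.x[2],.14)).round().astype(np.int32)); cv2.polylines(o,[h],True,(0,255,0),1)
cv2.imwrite("pics/w2.png",o)
need([s.x[0],s.x[1],.026],np.degrees(s.x[2]))
E
```

```text
[ 0.46945932 -0.28885313  0.2499436 ] 4.65
[(array([334., 308.]), 0.97, np.int64(1053)), (array([110., 248.]), 0.97, np.int64(3922)), (array([254., 194.]), 0.61, np.int64(5507))]
[ 0.689 -0.678] 61.87944187412874 1.0000000000000002
linear [0.4413, 0.2239, 0.0684] rot [-0.0008, -0.7199, 0.0003] deg 41.2
```

View pics/w2.png

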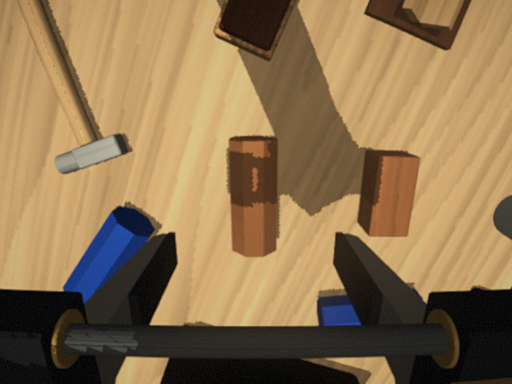

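The brown eight-sided bar is at (254,194), the offcut at (390,193), and the blue look-alikes at (110,248) and (335,308). I'll refit with the mask at (254,194).

```bash
python3 - <<'E'
from h import *
from scipy.optimize import minimize
im=viewer.grab_frame("wrist"); c=cam("wrist")
r=[q for q in trace("loose_center","wrist") if np.hypot(*(np.array(q["uv"])-[254,194]))<12]
m=r[0]["mask"].astype(float)
f=lambda q:np.abs(cv2.GaussianBlur(hullmask(c,octo(q[0],q[1],.028,q[2],.14))-m,(0,0),1)).sum()/m.sum()
x0=[.479,-.318,.36]
s=minimize(f,x0,method="Nelder-Mead",options=dict(initial_simplex=[x0,[.489,-.318,.36],[.479,-.308,.36],[.479,-.318,.42]],xatol=1e-5,fatol=1e-5))
print(s.x[:2],np.degrees(s.x[2]),s.fun)
o=im[:,:,::-1].copy()
h=cv2.convexHull(proj(c,octo(s.x[0],s.x[1],.028,s.x[2],.14)).round().astype(np.int32)); cv2.polylines(o,[h],True,(0,255,0),1)
cv2.imwrite("pics/w3.png",cv2.resize(o[110:290,180:440],None,fx=3,fy=3))
need([s.x[0],s.x[1],.1],np.degrees(s.x[2]))
need([s.x[0],s.x[1],.026],np.degrees(s.x[2]))
E
```

```text
[ 0.47795111 -0.31745022] 20.715480589537552 0.03752852371713702
linear [0.0292, 0.1498, -0.0015] rot [-0.0006, -0.0024, -0.0] deg 0.1
linear [0.0292, 0.2238, -0.0016] rot [-0.0006, -0.0024, -0.0] deg 0.1
```

View pics/w3.png

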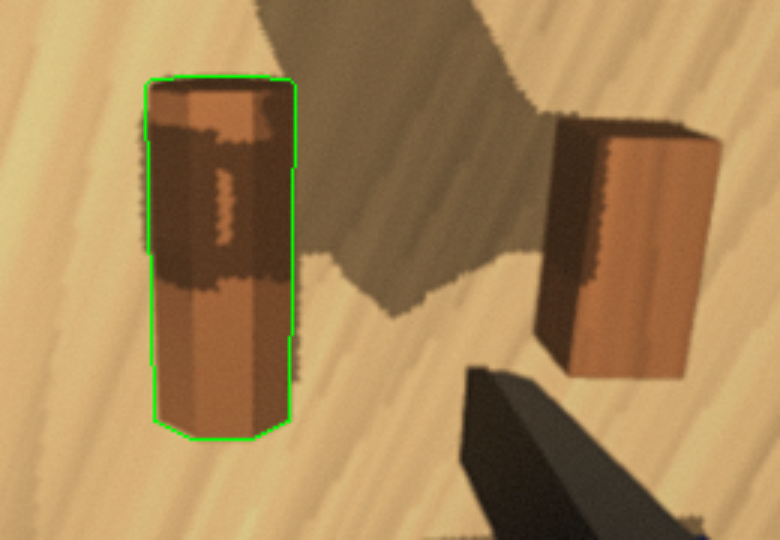

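The outline fits the brown eight-sided bar tightly, at the crop's left. The length (140 mm) and section match, and the square offcut is to its right. I'll descend and grip.

Call:
move_arm(linear=[[0.029,0.05,-0.0015],[0.029,0.1,-0.0015],[0.029,0.14,-0.0015],[0.029,0.17,-0.0015],[0.029,0.195,-0.0015],[0.029,0.212,-0.0015],[0.029,0.2235,-0.0015],[0.029,0.2235,-0.0015],[0.029,0.2235,-0.0015],[0.029,0.2235,-0.0015],[0.029,0.2235,-0.0015],[0.029,0.2235,-0.0015],[0.029,0.2235,-0.0015],[0.029,0.2235,-0.0015],[0.029,0.2235,-0.0015],[0.029,0.2235,-0.0015]], delta_rot=[[0,0,0],[0,0,0],[0,0,0],[0,0,0],[0,0,0],[0,0,0],[0,0,0],[0,0,0],[0,0,0],[0,0,0],[0,0,0],[0,0,0],[0,0,0],[0,0,0],[0,0,0],[0,0,0]], grip=[1,1,1,1,1,1,1,1,0.5,0.5,0.5,0.5,0.5,0.5,0.5,0.5], force=25)

```text
time_s: 6.4
eef_pos: [0.4781, -0.3179, 0.0267]
tcp_rot: [0.581, -0.581, 0.403, -0.403]
force: [1.6, 1.5, 6.4]
width: 0.0557
```

```bash
python3 - <<'E'
from h import *
need([.5772,.078,.17],0.86)
E
```

```text
linear [-0.336, -0.1432, 0.2317] rot [-0.0011, 0.3431, 0.0003] deg 19.7
```

Call:
move_arm(linear=[[0,-0.02,0],[0,-0.06,0],[0,-0.1,0],[0,-0.143,0],[-0.336,-0.143,0.2315],[-0.336,-0.143,0.2315],[-0.336,-0.143,0.2315],[-0.336,-0.143,0.2315],[-0.336,-0.143,0.2315],[-0.336,-0.143,0.2315],[-0.336,-0.143,0.2315],[-0.336,-0.143,0.2315],[-0.336,-0.143,0.2315],[-0.336,-0.143,0.2315],[-0.336,-0.143,0.2315],[-0.336,-0.143,0.2315]], delta_rot=[[0,0,0],[0,0,0],[0,0,0],[0,0,0],[0,0.343,0],[0,0.343,0],[0,0.343,0],[0,0.343,0],[0,0.343,0],[0,0.343,0],[0,0.343,0],[0,0.343,0],[0,0.343,0],[0,0.343,0],[0,0.343,0],[0,0.343,0]], grip=[0.5,0.5,0.5,0.5,0.5,0.5,0.5,0.5,0.5,0.5,0.5,0.5,0.5,0.5,0.5,0.5])

```text
time_s: 8.0
eef_pos: [0.5761, 0.0753, 0.169]
tcp_rot: [-0.502, 0.503, -0.497, 0.497]
force: [0.4, -0.2, -3.2]
width: 0.0558
```

```bash
python3 - <<'E'
from h import *
print(ctrl.get_state()["force"],tool()[0],ctrl.get_state()["width"],ctrl.get_state()["joints"])
for n in("wrist","side"):
    im=viewer.grab_frame(n); cv2.imwrite(f"pics/{n}4.png",im[:,:,::-1])
c=cam("wrist")
for k in ("neighbour_center","stop","open_end"):
    for r in spot_point(k,"wrist")[:2]: print(k,np.round(r["uv"],1),round(r["p"],2),plane(c,[r["uv"]],.0716 if k[0]=="n" else .032).round(4))
a=cv2.imread("pics/side4.png")[100:240,170:330]; cv2.imwrite("pics/cs4.png",cv2.resize(a,None,fx=4,fy=4))
need([.5772,.078,.0715],.86)
E
```

```text
[ 0.36760131 -0.18685451 -3.22122976] [0.57610622 0.07528495 0.16895658] 0.05584213273724944 [-0.7205087   0.48194153  0.6985515   1.86169604 -0.37832489  0.93503739
  0.16249447]
neighbour_center [252.4   6.9] 0.87 [[0.5727 0.2246 0.0716]]
linear [-0.001, 0.0977, 0.0006] rot [-0.0002, -0.0017, -0.0001] deg 0.1
```

View pics/wrist4.png

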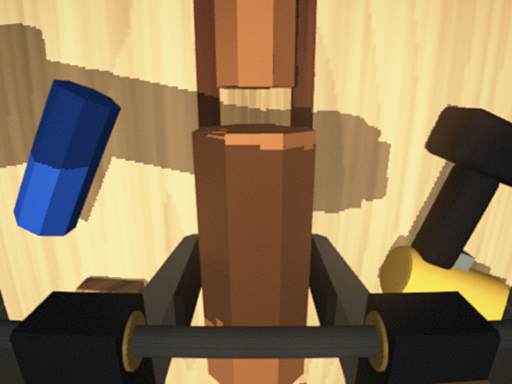

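View pics/cs4.png

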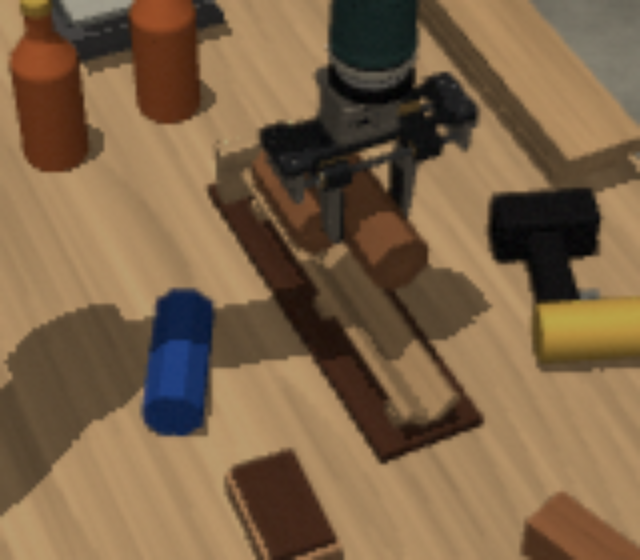

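```bash
python3 - <<'E'
from h import *
c=cam("wrist")
print("nb end top",plane(c,[(236,88),(275,88),(255,88)],.0996).round(4),"side mid",plane(c,[(215,85),(296,86)],.075).round(4))
print("base edges",plane(c,[(195,5),(316,5),(195,90),(315,90)],.012).round(4))
print("trough",plane(c,[(219,105),(292,105)],.0475).round(4))
E
python3 - <<'E'
import cv2
a=cv2.imread('pics/wrist4.png')[0:160,175:335]
cv2.imwrite('pics/cw4.png',cv2.resize(a,None,fx=3.7,fy=3.7,interpolation=cv2.INTER_CUBIC))
E
```

```text
nb end top [[0.5625 0.1677 0.0996]
 [0.5889 0.168  0.0996]
 [0.5754 0.1678 0.0996]] side mid [[0.5453 0.1705 0.075 ]
 [0.6062 0.1706 0.075 ]]
base edges [[0.5209 0.2423 0.012 ]
 [0.6289 0.2438 0.012 ]
 [0.5189 0.1685 0.012 ]
 [0.6319 0.17   0.012 ]]
trough [[0.5452 0.1555 0.0475]
 [0.6068 0.1563 0.0475]]
```

View pics/cw4.png

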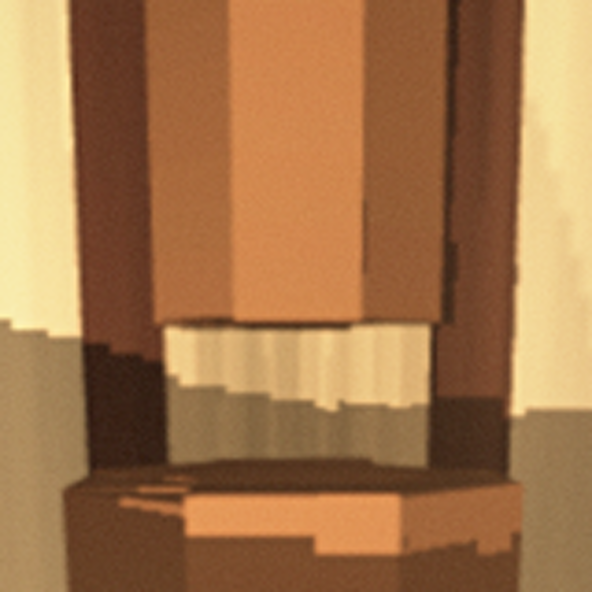

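Call:
move_arm(linear=[[-0.001,0.03,0.0006],[-0.001,0.055,0.0006],[-0.001,0.075,0.0006],[-0.001,0.087,0.0006],[-0.001,0.093,0.0006],[-0.001,0.096,0.0006],[-0.001,0.0975,0.0006],[-0.001,0.0975,0.0006]], delta_rot=[[0,0,0],[0,0,0],[0,0,0],[0,0,0],[0,0,0],[0,0,0],[0,0,0],[0,0,0]], grip=[0.5,0.5,0.5,0.5,0.5,0.5,0.5,0.5])

```text
time_s: 9.05
eef_pos: [0.5777, 0.079, 0.0722]
tcp_rot: [0.504, -0.503, 0.496, -0.496]
force: [0.6, 0.4, -2.4]
width: 0.0561
```

Call:
move_arm(linear=[[0,0.001,0],[0,0.002,0],[0,0.003,0],[0,0.003,0]], delta_rot=[[0,0,0],[0,0,0],[0,0,0],[0,0,0]], grip=[0.5,0.5,0.5,0.5])

```text
time_s: 9.45
eef_pos: [0.5777, 0.0792, 0.0713]
tcp_rot: [0.504, -0.503, 0.497, -0.496]
force: [-6.6, 1.4, 16.5]
width: 0.055
```

Call:
move_arm(linear=[[0,-0.001,-0.001],[0,-0.001,-0.001],[0,-0.001,-0.001],[0,-0.001,-0.001],[0,-0.001,-0.001],[0,-0.001,-0.001],[0,-0.001,-0.001],[0,-0.001,-0.001]], delta_rot=[[0,0,0],[0,0,0],[0,0,0],[0,0,0],[0,0,0],[0,0,0],[0,0,0],[0,0,0]], grip=[0.58,0.61,0.64,0.7,0.8,0.85,0.85,0.85])

```text
time_s: 10.25
eef_pos: [0.5763, 0.0789, 0.0696]
tcp_rot: [0.504, -0.504, 0.496, -0.496]
force: [-0.3, -0.6, -0.6]
width: 0.078
```

```bash
python3 - <<'E'
from h import *
print(ctrl.get_state()["force"],tool()[0],ctrl.get_state()["width"])
for n in("wrist","side"):
    im=viewer.grab_frame(n); cv2.imwrite(f"pics/{n}5.png",im[:,:,::-1])
a=cv2.imread("pics/side5.png")[100:240,170:330]; cv2.imwrite("pics/cs5.png",cv2.resize(a,None,fx=4,fy=4))
E
```

```text
[-0.27296786 -0.58254398 -0.55580501] [0.57625132 0.07894434 0.06957088] 0.07802944784186167
```

View pics/wrist5.png

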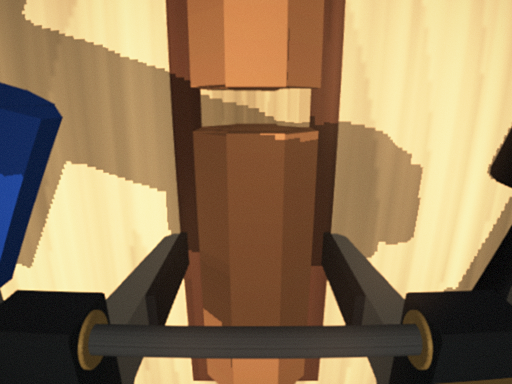

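View pics/cs5.png

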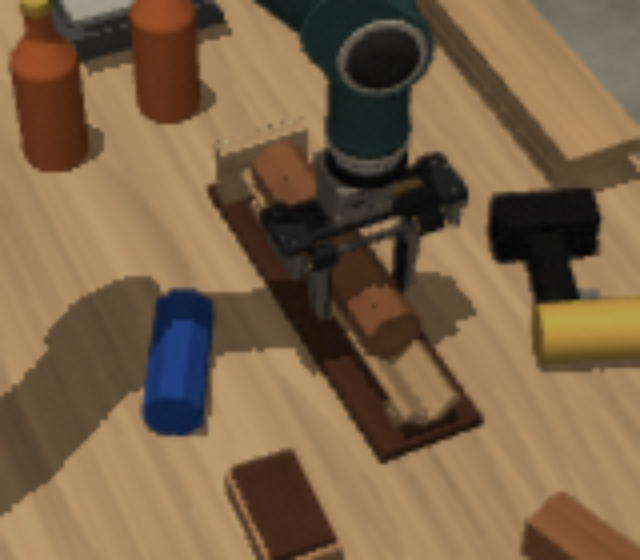

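Call:
move_arm(linear=[[0,-0.04,0],[0,-0.08,0],[0,-0.1,0],[0.05,-0.1,0],[0.09,-0.1,0],[0.129,-0.1,0],[0.129,-0.1,0],[0.129,-0.06,0],[0.129,-0.03,0],[0.129,-0.01,0],[0.129,0.001,0],[0.129,0.001,0],[0.129,0.001,0]], delta_rot=[[0,0,0],[0,0,0],[0,0,0],[0,0,0],[0,0,0],[0,0,0],[0,0,0],[0,0,0],[0,0,0],[0,0,0],[0,0,0],[0,0,0],[0,0,0]], grip=[0.85,0.85,0.85,0.3,0,0,0,0,0,0,0,0,0])

```text
time_s: 11.65
eef_pos: [0.5787, -0.05, 0.0693]
tcp_rot: [0.504, -0.504, 0.496, -0.497]
force: [0.2, -0.3, -0.3]
width: 0.0012
```

```bash
python3 - <<'E'
from h import *
print(ctrl.get_state()["force"],tool()[0],ctrl.get_state()["width"])
c=cam("wrist")
for n in("wrist","side"):
    im=viewer.grab_frame(n); cv2.imwrite(f"pics/{n}6.png",im[:,:,::-1])
a=cv2.imread("pics/side6.png")[100:240,170:330]; cv2.imwrite("pics/cs6.png",cv2.resize(a,None,fx=4,fy=4))
E
```

```text
[ 0.24952165 -0.31864795 -0.31090426] [ 0.57871134 -0.05003976  0.06925778] 0.001155694987331526
```

View pics/wrist6.png

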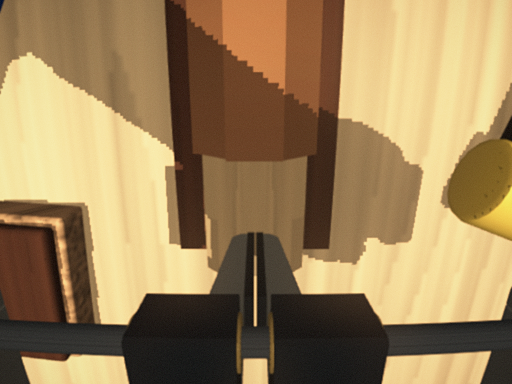

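View pics/cs6.png

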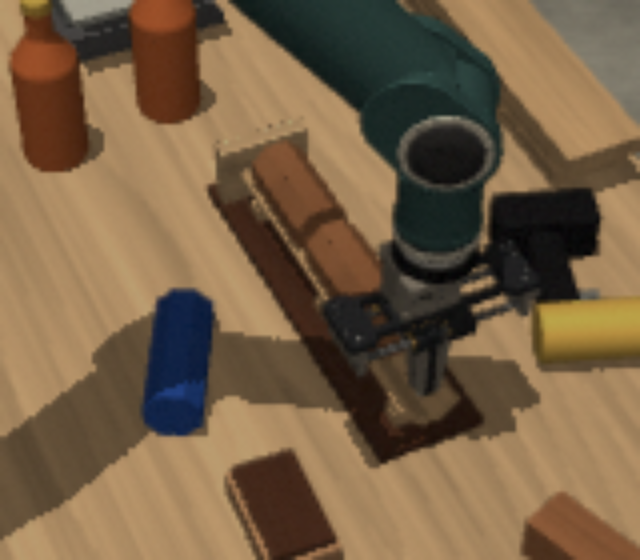

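Call:
move_arm(linear=[[-0.02,0,0],[-0.035,0,0],[-0.042,0,0],[-0.047,0,0],[-0.051,0,0],[-0.055,0,0],[-0.059,0,0],[-0.063,0,0],[-0.066,0,0],[-0.069,0,0],[-0.072,0,0],[-0.075,0,0],[-0.078,0,0],[-0.081,0,0],[-0.083,0,0],[-0.085,0,0]], delta_rot=[[0,0,0],[0,0,0],[0,0,0],[0,0,0],[0,0,0],[0,0,0],[0,0,0],[0,0,0],[0,0,0],[0,0,0],[0,0,0],[0,0,0],[0,0,0],[0,0,0],[0,0,0],[0,0,0]], grip=[0,0,0,0,0,0,0,0,0,0,0,0,0,0,0,0])

```text
time_s: 13.35
eef_pos: [0.5772, 0.0331, 0.069]
tcp_rot: [-0.503, 0.504, -0.496, 0.497]
force: [-0.0, -6.6, 3.9]
width: 0.0005
```

```bash
python3 - <<'E'
from h import *
print(ctrl.get_state()["force"],tool()[0])
for n in("wrist","side"):
    im=viewer.grab_frame(n); cv2.imwrite(f"pics/{n}7.png",im[:,:,::-1])
a=cv2.imread("pics/side7.png")[100:240,170:330]; cv2.imwrite("pics/cs7.png",cv2.resize(a,None,fx=4,fy=4))
E
```

```text
[-0.01992473 -6.58108559  3.9258808 ] [0.57718327 0.03313683 0.06896442]
```

View pics/cs7.png

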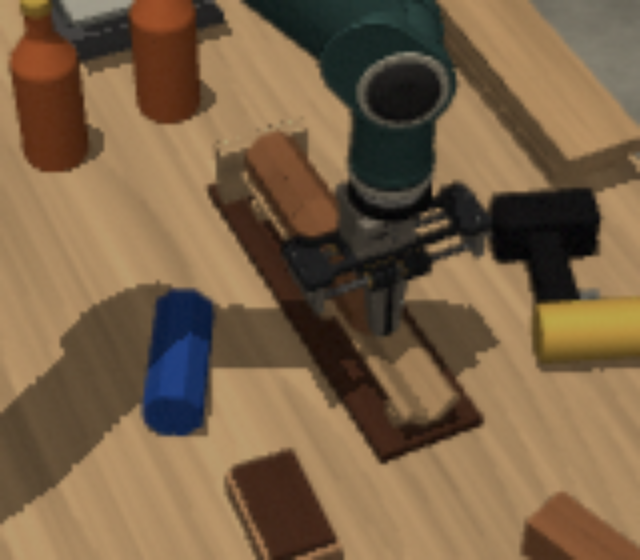

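Call:
move_arm(linear=[[-0.002,0,0],[-0.004,0,0],[-0.006,0,0],[-0.007,0,0]], delta_rot=[[0,0,0],[0,0,0],[0,0,0],[0,0,0]], grip=[0,0,0,0])

```text
time_s: 13.85
eef_pos: [0.5771, 0.0401, 0.069]
tcp_rot: [-0.503, 0.504, -0.496, 0.497]
force: [-0.5, -7.0, 3.6]
width: 0.0004
```

Call:
move_arm(linear=[[-0.001,0,0],[-0.002,0,0],[-0.0025,0,0]], delta_rot=[[0,0,0],[0,0,0],[0,0,0]], grip=[0,0,0])

```text
time_s: 14.15
eef_pos: [0.577, 0.0415, 0.0689]
tcp_rot: [-0.503, 0.504, -0.496, 0.498]
force: [-0.1, -10.2, 3.1]
width: 0.0005
```

Call:
move_arm(linear=[[-0.001,0,0],[-0.0015,0,0],[-0.0015,0,0]], delta_rot=[[0,0,0],[0,0,0],[0,0,0]], grip=[0,0,0])

```text
time_s: 14.45
eef_pos: [0.577, 0.0415, 0.069]
tcp_rot: [-0.502, 0.504, -0.496, 0.499]
force: [0.6, -11.1, 2.7]
width: 0.0004
```

Call:
move_arm(linear=[[-0.001,0,0],[-0.002,0,0],[-0.002,0,0],[-0.002,0,0]], delta_rot=[[0,0,0],[0,0,0],[0,0,0],[0,0,0]], grip=[0,0,0,0])

```text
time_s: 14.85
eef_pos: [0.577, 0.0415, 0.069]
tcp_rot: [-0.501, 0.504, -0.495, 0.499]
force: [-0.4, -14.9, 3.1]
width: 0.0005
```

```bash
python3 - <<'E'
from h import *
print(ctrl.get_state()["force"],tool()[0])
for n in("wrist","side","scene"):
    im=viewer.grab_frame(n); cv2.imwrite(f"pics/{n}8.png",im[:,:,::-1])
a=cv2.imread("pics/side8.png")[110:220,200:300]; b=cv2.imread("pics/scene8.png")[170:250,210:350]
cv2.imwrite("pics/cs8.png",cv2.resize(a,None,fx=5.4,fy=5.4)); cv2.imwrite("pics/cc8.png",cv2.resize(b,None,fx=5.5,fy=5.5))
E
```

```text
[ -0.3814133  -14.91049534   3.06557703] [0.57699684 0.04149705 0.06900044]
```

View pics/cs8.png

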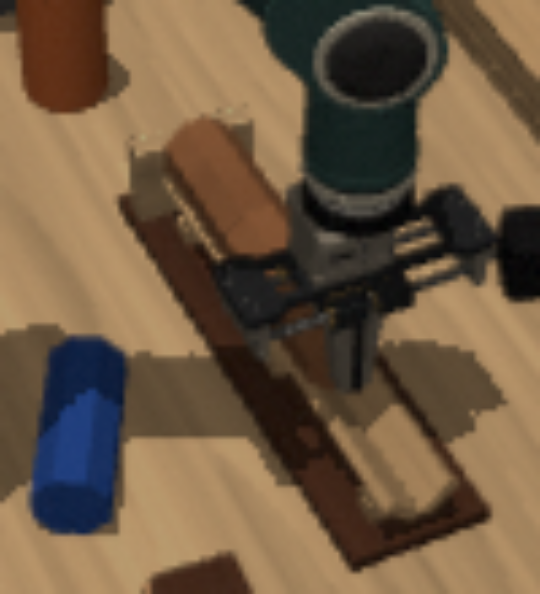

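View pics/cc8.png

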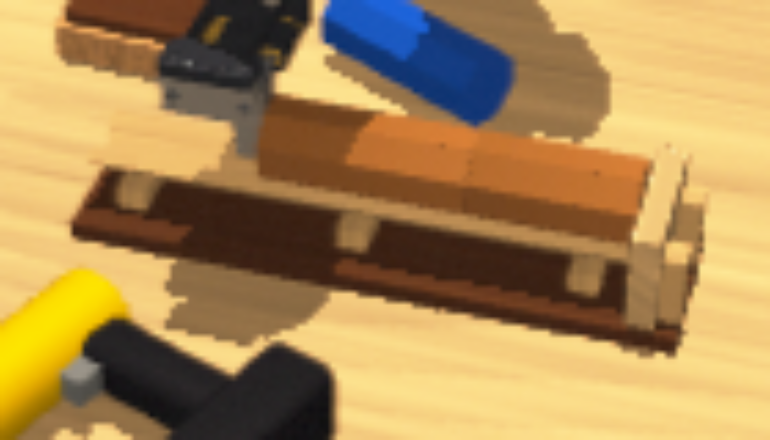

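Pushing stopped dead at TCP y=0.0415: the force rose from 7 to 15 N with no motion, and both gaps look closed. I'll back off and check.

Call:
move_arm(linear=[[0.005,0,0],[0.015,0,0],[0.035,0,0],[0.055,0,0],[0.055,-0.04,0],[0.055,-0.09,0],[0.055,-0.14,0],[0.035,-0.19,0],[0.0,-0.22,0],[-0.01,-0.22,0],[-0.01,-0.22,0],[-0.01,-0.22,0]], delta_rot=[[0,0,0],[0,0,0],[0,0,0],[0,0,0],[0,0,0],[0,0,0],[0,0,0],[0,0,0],[0,0,0],[0,0,0],[0,0,0],[0,0,0]], grip=[0,0,0,0,0,0,0,0,0,0,0,0])

```text
time_s: 16.2
eef_pos: [0.5755, 0.0577, 0.2871]
tcp_rot: [-0.503, 0.505, -0.497, 0.496]
force: [-0.3, -0.7, -0.9]
width: 0.0002
```

```bash
python3 - <<'E'
from h import *
print(ctrl.get_state()["force"],tool()[0],ctrl.get_state()["time_s"])
im=viewer.grab_frame("wrist"); cv2.imwrite("pics/wrist9.png",im[:,:,::-1]); 
for n in("side","scene"):
    im=viewer.grab_frame(n); cv2.imwrite(f"pics/{n}9.png",im[:,:,::-1])
a=cv2.imread("pics/side9.png")[110:220,200:300]; b=cv2.imread("pics/scene9.png")[170:250,210:350]
a=cv2.resize(a,None,fx=3.6,fy=3.6);b=cv2.resize(b,None,fx=3.1,fy=3.1)
o=np.zeros((400,800,3),np.uint8);o[:a.shape[0],:a.shape[1]]=a;o[:b.shape[0],362:362+b.shape[1]]=b
cv2.imwrite("pics/c9.png",o)
E
```

```text
[-0.27878821 -0.70993108 -0.93746988] [0.57546307 0.05767484 0.28711221] 16.2
```

View pics/wrist9.png

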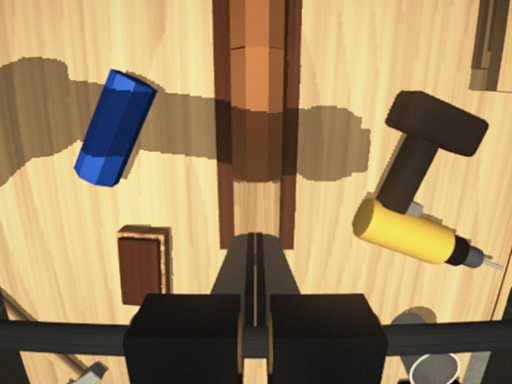

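View pics/c9.png

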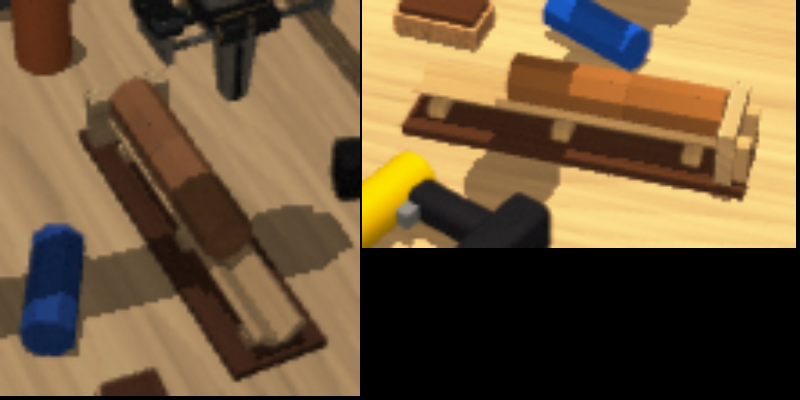

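Call:
move_arm(linear=[[-0.05,0,0],[-0.1,0,0],[-0.14,0,0],[-0.16,0,0],[-0.16,0,0],[-0.16,0,0]], delta_rot=[[0,0,0],[0,0,0],[0,0,0],[0,0,0],[0,0,0],[0,0,0]], grip=[0,0,0,0,0,0])

```text
time_s: 16.95
eef_pos: [0.5744, 0.2153, 0.2882]
tcp_rot: [-0.502, 0.504, -0.496, 0.497]
force: [-0.0, -0.5, 0.3]
width: 0.0002
```

```bash
python3 - <<'E'
from h import *
im=viewer.grab_frame("wrist"); c=cam("wrist"); cv2.imwrite("pics/wrist10.png",im[:,:,::-1]); np.savez("w10.npz",K=c[0],D=c[1],R=c[2],t=c[3])
a=im[40:240,170:340,::-1]; cv2.imwrite("pics/cw10.png",cv2.resize(a,None,fx=3,fy=3,interpolation=cv2.INTER_CUBIC))
E
```

```text
(no output)
```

View pics/cw10.png

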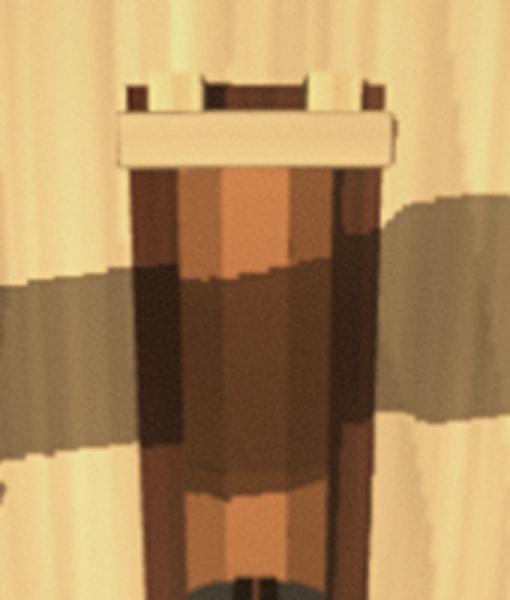

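```bash
python3 - <<'E'
from h import *
d=np.load("w10.npz"); c=(d["K"],d["D"],d["R"],d["t"])
print(plane(c,[(255,95.7)],.082), plane(c,[(255,40+490/3)],.0996))
for n in ("side","scene"):
    for k in ("neighbour_center","loose_center"):
        print(n,k,[(np.round(r["uv"]).tolist(),round(r["p"],2),plane(cam(n),[r["uv"]],.0716).round(3).tolist()) for r in (viewer.grab_frame(n) is not None) and spot_point(k,n)])
a=cv2.imread("pics/wrist9.png")[0:260,190:330]; cv2.imwrite("pics/cw9.png",cv2.resize(a,None,fx=2.3*1.6,fy=2.3,interpolation=cv2.INTER_CUBIC))
E
```

```text
[[0.57372322 0.30173327 0.082     ]] [[0.57500693 0.18418641 0.0996    ]]
side neighbour_center [([243.0, 144.0], 0.72, [[0.58, 0.249, 0.072]])]
side loose_center [([210.0, 190.0], 0.6, [[0.366, 0.07, 0.072]]), ([354.0, 269.0], 0.57, [[0.664, -0.44, 0.072]]), ([264.0, 321.0], 0.57, [[0.32, -0.478, 0.072]]), ([257.0, 168.0], 0.56, [[0.577, 0.104, 0.072]])]
scene neighbour_center [([310.0, 204.0], 0.94, [[0.575, 0.246, 0.072]])]
scene loose_center [([165.0, 148.0], 0.85, [[0.381, -0.438, 0.072]]), ([131.0, 203.0], 0.78, [[0.756, -0.371, 0.072]]), ([276.0, 198.0], 0.56, [[0.573, 0.119, 0.072]])]
```

View pics/cw9.png

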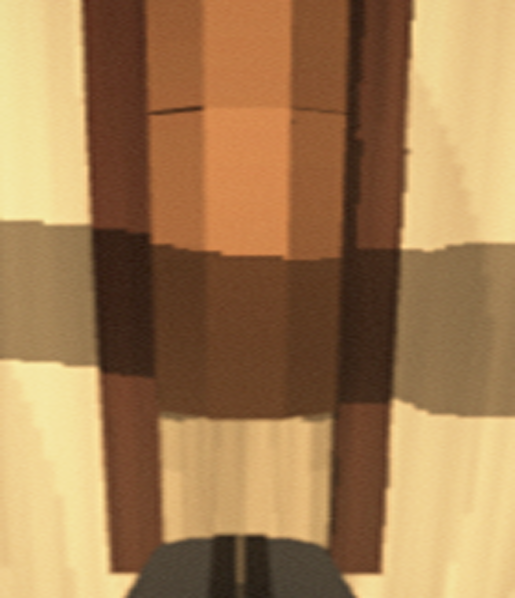

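```bash
python3 - <<'E'
from h import *
s=ctrl.get_state(); print(s["time_s"],s["force"],np.abs(s["joint_vel"]).max())
print(ctrl.finish_job())
E
```

```text
17.4 [-0.27316007  0.2666384  -0.20906842] 0.004045183179293053
the job is handed in; nothing more can be done
None
```

I gripped the 140 mm eight-sided brown blank by its side flats and lowered it onto the boards until they took its weight. After releasing it, I pushed the row from the open end with closed fingers. At TCP y = 0.0415 m the row stopped moving while the force rose from about 7 N to 15 N. I then backed the arm off, clear of everything, and handed in at 17.4 s; no verdict was reported.

**Passed**
- The close views show a hairline joint between the blanks and no visible gap at the stop.
- Both blanks lie along the fold in those views.
- The short blank's centre measured about 55 mm from the stop face, as it should when tight.

**Did not agree or not checked**
- The network's estimate of the long blank's centre was off by up to about 20 mm between the two room cameras (y 0.104 and 0.119 m, expected about 0.122 m). I relied on the visible joint and the firm stop instead.
- One placement measurement gave 118 mm from the stop instead of 110 mm. It was taken at a shadow edge rather than the joint, so I set it aside.
- I did not measure the positions of the offcut, sanding block and glue bottles again at the end. The arm stayed away from them throughout.

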